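# Stand a tipped order up in its lane and clip it ready

### The job

This customer's order got knocked over on the parts counter: stand every tipped bottle upright inside the wooden order lane, next to the bottle that already stands there, which must end up standing in the lane too. When they all stand, take the three spring clips off the metal parking strip and clip them all upright onto the top edge of the ticket board at the end of the lane, pushed well down so that at least half of each jaw's length grips the board. Leave the other things on the counter where they are.

Things in the scene. Friction and masses are not known exactly. Their poses are not given: they have to be found in the camera images.
- lane: Order lane, a fixed wooden tray with a floor 6 mm thick and a low rim all round, 12 mm above the counter, and along its +x side a back rail on posts, 55 to 63 mm from the centre line, 42 to 66 mm up. Inside it is 86 mm wide (x) and 460 mm long (y). Past its -y end it carries the ticket board. Origin: on the counter under the middle of the lane; x across it (away from the robot), y along it, z up.
- lane_floor (a point): The middle of the lane's floor (6 mm above the counter), axes as the lane.
- board_top (a point): The middle of the top edge of the ticket board: an upright plain plywood board 12 mm thick (x), 140 mm long (y), its top 70 mm above the counter, 315 mm from the middle of the lane; axes as the lane. It stands on a base 6 mm thick and 106 mm wide.
- strip: The parking strip where the clips start: an upright aluminium plate 12 mm thick (x), 130 mm long (y), its top 70 mm above the counter, on a dark foot 80 x 150 mm, 8 mm thick. Fixed. Origin: on the counter under its middle.
- clip1: Sprung clip like a clothes peg of dark steel sheet, 24 mm wide (its y), 0.09 kg. Origin: on its hinge, mid-clip; z up. Two flat jaws reach 42 mm below the hinge, two handles (black tips) 55 mm above it, splayed along x: 48 mm over their outsides at the top. A 12 mm hinge barrel stops an edge 6 mm below the hinge. Starts on the parking strip, hinge 12 mm above its top, 45 mm to -y of its middle.
- clip2: Sprung clip like a clothes peg of dark steel sheet, 24 mm wide (its y), 0.09 kg. Origin: on its hinge, mid-clip; z up. Two flat jaws reach 42 mm below the hinge, two handles (black tips) 55 mm above it, splayed along x: 48 mm over their outsides at the top. A 12 mm hinge barrel stops an edge 6 mm below the hinge. Starts on the parking strip, hinge 12 mm above its top, at its middle.
- clip3: Sprung clip like a clothes peg of dark steel sheet, 24 mm wide (its y), 0.09 kg. Origin: on its hinge, mid-clip; z up. Two flat jaws reach 42 mm below the hinge, two handles (black tips) 55 mm above it, splayed along x: 48 mm over their outsides at the top. A 12 mm hinge barrel stops an edge 6 mm below the hinge. Starts on the parking strip, hinge 12 mm above its top, 45 mm to +y of its middle.
- clip1_jaw (a joint): Opening in rad: 0 jaws flat on a 12 mm board, -0.1 holding nothing, 0.44 fully open. Squeeze the handles together along the clip's x (about 10 N, 35 to 40 mm above the hinge) until they are parallel, 24 mm over all: the jaws open to 30 mm at their tips. Let go and they shut with about 9 N.
- clip2_jaw (a joint): Opening in rad: 0 jaws flat on a 12 mm board, -0.1 holding nothing, 0.44 fully open. Squeeze the handles together along the clip's x (about 10 N, 35 to 40 mm above the hinge) until they are parallel, 24 mm over all: the jaws open to 30 mm at their tips. Let go and they shut with about 9 N.
- clip3_jaw (a joint): Opening in rad: 0 jaws flat on a 12 mm board, -0.1 holding nothing, 0.44 fully open. Squeeze the handles together along the clip's x (about 10 N, 35 to 40 mm above the hinge) until they are parallel, 24 mm over all: the jaws open to 30 mm at their tips. Let go and they shut with about 9 N.
- bottle1: Squat square plastic bottle, grey with a black screw cap, 105 mm tall, 0.3 kg, heavier at the bottom: body 60 x 60 mm and 80 mm high with flat sides, cap 44 mm across above it. Origin: centre of its underside; z runs from the base to the cap, x and y are square to its sides. It starts lying on the counter in front of the lane; may be absent.
- bottle2: Squat square plastic bottle, grey with a black screw cap, 105 mm tall, 0.3 kg, heavier at the bottom: body 60 x 60 mm and 80 mm high with flat sides, cap 44 mm across above it. Origin: centre of its underside; z runs from the base to the cap, x and y are square to its sides. It starts lying on the counter in front of the lane; may be absent.
- bottle3: Squat square plastic bottle, grey with a black screw cap, 105 mm tall, 0.3 kg, heavier at the bottom: body 60 x 60 mm and 80 mm high with flat sides, cap 44 mm across above it. Origin: centre of its underside; z runs from the base to the cap, x and y are square to its sides. It starts lying on the counter in front of the lane; may be absent.
- bottle4: Squat square plastic bottle, grey with a black screw cap, 105 mm tall, 0.3 kg, heavier at the bottom: body 60 x 60 mm and 80 mm high with flat sides, cap 44 mm across above it. Origin: centre of its underside; z runs from the base to the cap, x and y are square to its sides. It already stands in the lane, always present.
- tape_roll: A cardboard tape roll core lying flat, 60 mm across, 24 mm high; a bystander. Origin: centre of its underside.
- filter_carton: A closed cardboard carton 100 x 100 x 60 mm; a bystander. Origin: centre of its underside.
- spray_can: A standing spray can, 52 mm across, 170 mm high; a bystander. Origin: centre of its underside.

How it is judged:
On the way, in this order (a step that is already met when the one before it is completed fails the run):
1. all the bottles stand upright in the lane, at rest, before a clip goes on the board (angle between each of bottle1, bottle2, bottle3, bottle4's own z axis and vertical below 0.1 rad and x of bottle1 in the frame of lane_floor between -0.025 and 0.025 m and y of bottle1 in the frame of lane_floor between -0.21 and 0.21 m and z of bottle1 in the frame of lane_floor between -0.005 and 0.007 m and linear speed of each of bottle1, bottle2, bottle3, bottle4 below 0.03 m/s and x of bottle2 in the frame of lane_floor between -0.025 and 0.025 m and y of bottle2 in the frame of lane_floor between -0.21 and 0.21 m and z of bottle2 in the frame of lane_floor between -0.005 and 0.007 m and x of bottle3 in the frame of lane_floor between -0.025 and 0.025 m and y of bottle3 in the frame of lane_floor between -0.21 and 0.21 m and z of bottle3 in the frame of lane_floor between -0.005 and 0.007 m and x of bottle4 in the frame of lane_floor between -0.025 and 0.025 m and y of bottle4 in the frame of lane_floor between -0.21 and 0.21 m and z of bottle4 in the frame of lane_floor between -0.005 and 0.007 m), for 0.2 s.
2. all three clips grip the ticket board (x of clip1 in the frame of board_top between -0.01 and 0.01 m and y of clip1 in the frame of board_top between -0.07 and 0.07 m and z of clip1 in the frame of board_top between 0 and 0.024 m and angle between each of clip1, clip2, clip3's own z axis and vertical below 0.2 rad and value of joint clip1_jaw between -0.07 and 0.1 rad and contact force between each of clip1, clip2, clip3 and lane above 1 N and linear speed of each of clip1, clip2, clip3 below 0.03 m/s and x of clip2 in the frame of board_top between -0.01 and 0.01 m and y of clip2 in the frame of board_top between -0.07 and 0.07 m and z of clip2 in the frame of board_top between 0 and 0.024 m and value of joint clip2_jaw between -0.07 and 0.1 rad and x of clip3 in the frame of board_top between -0.01 and 0.01 m and y of clip3 in the frame of board_top between -0.07 and 0.07 m and z of clip3 in the frame of board_top between 0 and 0.024 m and value of joint clip3_jaw between -0.07 and 0.1 rad), for 0.2 s.
At the end, for the whole second after the job is handed in: Every bottle stands at rest on the lane floor (tilt under 0.1 rad, axis within 25 mm of the centre line). All clips straddle the ticket board, hinge 0 to 24 mm above its top edge, tilt under 0.2 rad, jaws shut on the board (joint -0.07 to 0.1 rad) and pressing on it, at rest (all of step 1 and all of step 2); the robot touches nothing.
It fails at once if a bystander (tape roll, carton or spray can) was pushed more than 60 mm out of place (distance of any of tape_roll, filter_carton, spray_can from where it was at the start of the episode above 0.06 m).
Of bottle1, bottle2, bottle3 only 2 to 3 are there at a start; the rules pass over those that are not, and their reading is None.
At some moment in a run one of bottle1, bottle2, bottle3 may be knocked a few centimetres aside while the robot is not near it.
It also fails if it takes over 210 s, if anything falls off the work surface, if the arm or the gripper's body presses on something with over 40 N, if the wrist force passes 120 N, or if a joint passes its speed limit or range.

### The arm

A 7-joint arm with a two-finger parallel gripper is mounted at the origin on the work surface. World frame = base frame: x ahead of the robot, y to its left, z up, the work surface at z = 0. Lengths are in m, angles in rad, forces in N, time in s.
With the tool pointing down it reaches from about 0.4 to 0.85 m from the base axis. Payload 4.5 kg.
Tool frame: the origin (TCP) lies midway between the tips of the shut fingers; the grasp point (between the pads) lies 19 mm behind it; z points along the fingers, y is the line along which they close (so a half turn about z gives the same grasp; the last joint's range is limited). The gripper opens to 88 mm and grips with 3 to 60 N. Pads are 18 mm wide; open, the fingers measure 123 mm over their backs; the gripper's body (75 mm by 187 mm) begins 45 mm behind the grasp point.
Start: joints at [1.349, 0.689, -0.195, 1.565, 0.157, 0.902, -0.215], TCP at [0.158, -0.605, 0.239] pointing down, gripper open.
Joint ranges: [-3.01, 3.01], [-0.46, 2.08], [-1.47, 1.51], [0.13, 2.56], [-1, 4.14], [0.04, 2.09], [-2.66, 2.66]. Speed limits (rad/s): [2.57, 2.57, 3.14, 3.14, 3.14, 3.14, 3.14].

### API

Orientations are given as a unit quaternion [x, y, z, w].
In Python, from plant import sensors, eyes, finish_job gives the robot as it stands.
- The arm moves only by the tool send_rows, never from a script. Its argument "rows" is text: rows parted by semicolons, each of 4 numbers parted by spaces: the shift along the tool's x, y, z normalised to -1 to 1, where 1 is 30 cm, then the turn about the tool's z normalised to -1 to 1, where 1 is 2 pi rad. A call has 1 to 10 rows; each row is the pose to reach, as a shift and turn from the pose commanded when the call began, along the tool's axes at that moment, turning the shorter way round; what a row does not reach only later rows make up. A row lasts 1/12 s, in which the tool goes at most 41.7 mm and 7.16 degrees, less where a joint would pass 70% of its speed; a pose out of reach is approached as far as the arm can. A call with a number of a shift or a turn outside -1 to 1 is refused whole. A call with a gripper value outside its range is refused whole. "jaw" is the closure, from -1 (fully open) to 1 (shut), set as the call begins (left out, the last holds). The fingers move at their own pace and stop on an object; "force" is the grip in N (left out, the last holds). Time passes only in rows, so rows that repeat a pose let the fingers close. It gives the time, the measured TCP pose, the force, the opening and the grip force at its end, in the units of the state.
- sensors.get_state(): the state, without advancing time (a new reading comes with each control period).
- eyes.snapshot(name): name is "scene" or "top" or "wrist"; returns (picture, depth): 480x640x3 uint8, red, green, blue; 480x640 float32, m along the optical axis (not along the pixel's ray), 0 where there is no reading.
- eyes.calibration(name): a dict with "fov_y" (degrees; the focal length in pixels is half the picture's height over the tangent of half this angle, whatever the lens; pixels are square), "cx", "cy" (the principal point, pixels), "world_from_camera" (4x4, takes a point from camera to world coordinates). Camera axes: x right, y down, z forward; pixel columns grow to the right and rows downward; lengths in m; the calibration is good to about 2 mm. A picture is of the moment at which its call begins: read the wrist's pose just before it. calibration takes no time and is no camera call; for the wrist camera it gives the pose at the moment of the call.
- finish_job(): hands the job in; it is judged then, once.
The state is a dict: "clock": time; "q": joint angles; "qd": joint speeds; "joint_torque": joint torques, N m; "tool_pos": TCP position; "eef_rot": TCP orientation; "contact_force": force on the tool from outside, world axes, zero at the start; "moment": the same for the moment, N m; "opening": opening from 0.0 (shut) to 1.0 (fully open); "finger_force": force on a finger pad.
Only numpy, scipy, OpenCV 4.12 (cv2) and the standard library are available. Lean on these libraries where they do the work, as an engineer would, in place of code of your own. Each camera call takes 0.05 s, during which the arm holds its last target. There are 200 camera calls.

## Working session

There is one attempt and no reset: what is moved stays moved. The work goes in short steps, Python scripts to look and compute and a tool call to move; the robot and the scene stay as the last step left them, time stands still between calls to the robot, and variables do not carry over. Pictures are saved under pics/ and viewed, at most 14 in all, crops included, and the job is handed in when it is done.

Besides the shell and the picture viewer there is one more tool, called by a JSON object that holds its "name" and its "arguments", one argument or row to a line. send_rows: Moves the arm, as the interface text tells. Scaled input: -1 to 1 covers 30 cm each way for a shift and 2 pi rad each way for a turn. Its arguments: {"type":"object","properties":{"rows":{"type":"string"},"jaw":{"type":"number"},"force":{"type":"number"}},"required":["rows"]}

```bash
mkdir -p pics; ls; cat > h.py <<'E'
import numpy as np, cv2
from plant import sensors, eyes, finish_job
from scipy.spatial.transform import Rotation as R
def snap(n, f=None):
    c=eyes.calibration(n); p,d=eyes.snapshot(n)
    if f: cv2.imwrite('pics/'+f, p[:,:,::-1])
    return p,d,c
def cloud(d,c):
    f=240/np.tan(np.radians(c['fov_y'])/2)
    v,u=np.mgrid[0:480,0:640]
    P=np.stack([(u-c['cx'])/f*d,(v-c['cy'])/f*d,d],-1)
    T=np.array(c['world_from_camera'])
    return P@T[:3,:3].T+T[:3,3]
E
python3 - <<'E'
from h import *
s=sensors.get_state(); print({k:np.round(v,3) for k,v in s.items()})
for n in('scene','top'):
    p,d,c=snap(n,n+'0.png'); print(n,c['fov_y'],c['cx'],c['cy'],np.round(c['world_from_camera'],3).tolist(),(d>0).mean())
    np.savez(n+'0.npz',p=p,d=d,W=cloud(d,c))
E
```

```text
pics
{'clock': np.float64(0.0), 'q': array([ 1.349,  0.69 , -0.195,  1.566,  0.157,  0.902, -0.215]), 'qd': array([ 0.   , -0.001,  0.001,  0.   , -0.   , -0.   , -0.   ]), 'joint_torque': array([ 0.0000e+00, -5.2756e+01, -1.2670e+00, -1.5343e+01, -5.3000e-02,
        7.0000e-03,  0.0000e+00]), 'tool_pos': array([ 0.158, -0.604,  0.238]), 'eef_rot': array([ 0.992,  0.128, -0.   , -0.001]), 'contact_force': array([0.463, 0.658, 0.504]), 'moment': array([-0.006,  0.027, -0.009]), 'finger_force': np.float64(0.0), 'opening': np.float64(1.002)}
scene 56.98458648968507 323.1969491546518 237.49694346946725 [[0.429, 0.777, -0.461, 0.981], [0.903, -0.372, 0.214, -0.263], [-0.005, -0.508, -0.861, 0.95], [0.0, 0.0, 0.0, 1.0]] 0.9960611979166667
top 50.24650728252532 324.81016574067064 236.4993239652687 [[0.016, -0.999, 0.028, 0.461], [-1.0, -0.016, 0.001, -0.049], [-0.0, -0.028, -1.0, 1.258], [0.0, 0.0, 0.0, 1.0]] 0.9960319010416666
```

View pics/top0.png

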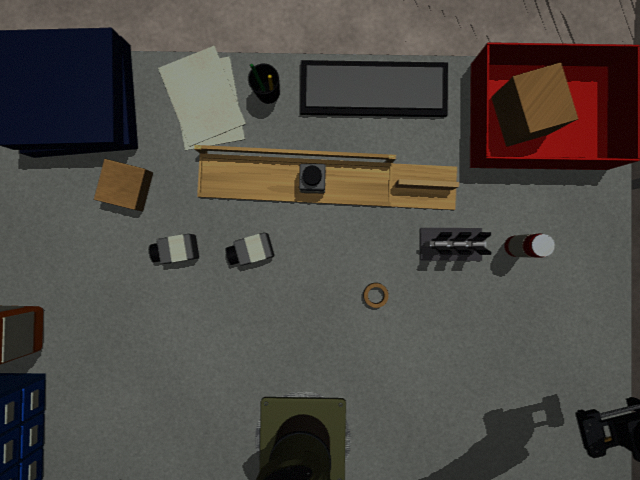

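View pics/scene0.png

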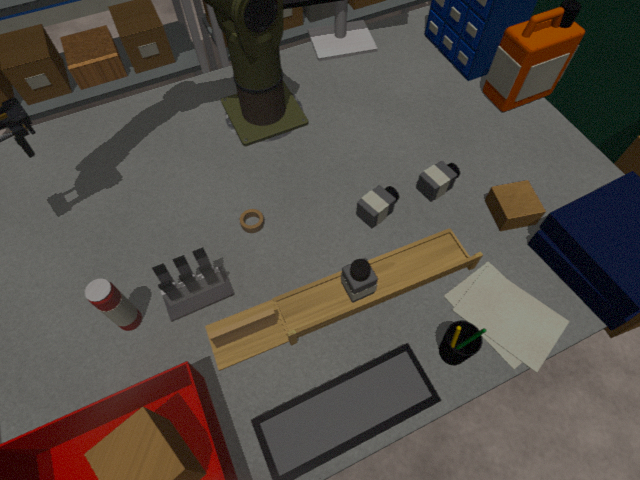

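The top view shows two tipped bottles at about (174,249) and (250,248), caps to the left (+y). The standing bottle is at (312,178) in the lane, with the board at (427,184). The clips are on the strip at (438..482,243), beside the can at (535,245). Next I'll measure.

```bash
cat >> h.py <<'E'
def comps(W,zlo,zhi,box,res=.002):
    # rasterise points in a height band onto an xy grid, return min-area rects
    x0,x1,y0,y1=box
    m=(W[...,2]>zlo)&(W[...,2]<zhi)&(W[...,0]>x0)&(W[...,0]<x1)&(W[...,1]>y0)&(W[...,1]<y1)
    q=W[m]; G=np.zeros((int((x1-x0)/res)+1,int((y1-y0)/res)+1),np.uint8)
    G[((q[:,0]-x0)/res).astype(int),((q[:,1]-y0)/res).astype(int)]=255
    G=cv2.morphologyEx(G,cv2.MORPH_CLOSE,np.ones((3,3)))
    n,L,st,_=cv2.connectedComponentsWithStats(G)
    for i in range(1,n):
        if st[i,4]<25: continue
        a,b=np.nonzero(L==i); pts=np.c_[a*res+x0+res/2,b*res+y0+res/2].astype(np.float32)*1000
        lab=L[((q[:,0]-x0)/res).astype(int),((q[:,1]-y0)/res).astype(int)]==i
        r=cv2.minAreaRect(pts); z=q[lab,2]
        print('c',np.round(r[0],1),'size',np.round(r[1],1),'ang',round(r[2],1),'z50/95',np.round(np.percentile(z,[50,95]),4),'n',lab.sum())
E
python3 - <<'E'
from h import *
for n in('top','scene'):
    W=np.load(n+'0.npz')['W']
    print(n,'floor z',np.median(W[(abs(W[...,0]-.35)<.03)&(abs(W[...,1])<.1)][:,2]))
    for nm,a in dict(bottles=(.035,.12,(.38,.55,.0,.5)),lane=(.006,.03,(.5,.75,-.5,.35)),lanehi=(.045,.115,(.5,.75,-.5,.35)),strip=(.004,.05,(.38,.55,-.46,-.2)),clips=(.09,.15,(.38,.55,-.46,-.2)),can=(.15,.18,(.38,.55,-.6,-.3))).items():
        print(nm); comps(W,*a)
E
```

```text
top floor z 0.001104043780898012
bottles
c [459.7 133.6] size [ 61.1 106.5] ang 16.7 z50/95 [0.0601 0.0648] n 1071
c [458.8 315.4] size [ 61.9 107.7] ang 9.9 z50/95 [0.06   0.0644] n 1102
lane
c [ 515. -354.] size [ 28. 150.] ang 0.0 z50/95 [0.0097 0.0134] n 383
c [628.9 -49.6] size [633.1 122.3] ang 87.7 z50/95 [0.0089 0.0155] n 7469
c [ 687.  -430.4] size [126.5  62. ] ang 50.8 z50/95 [0.0169 0.0289] n 156
c [ 725. -471.] size [56. 52.] ang 90.0 z50/95 [0.0087 0.024 ] n 285
c [726.7 291.8] size [38.  24.9] ang 50.7 z50/95 [0.0072 0.0103] n 40
c [734. 250.] size [78. 34.] ang 90.0 z50/95 [0.0072 0.011 ] n 97
lanehi
c [631. -15.] size [60. 60.] ang 90.0 z50/95 [0.0885 0.1138] n 693
c [ 622.5 -285. ] size [140.4  14. ] ang 88.2 z50/95 [0.0707 0.0748] n 406
c [ 687.5 -429.8] size [128.1  62. ] ang 50.8 z50/95 [0.0819 0.1117] n 530
c [691.4  26.9] size [472.2  13. ] ang 88.0 z50/95 [0.0658 0.0704] n 1048
c [ 735.2 -484.3] size [34.  13.6] ang 36.9 z50/95 [0.0799 0.1101] n 172
strip
c [ 392.5 -421.3] size [15.7 22.3] ang 74.1 z50/95 [0.0054 0.0077] n 16
c [ 478.2 -342.1] size [181.  126.
[... 1669 characters left out ...]
76.] ang 90.0 z50/95 [0.0819 0.1126] n 235
c [692.3  28. ] size [470.6  12.7] ang 88.2 z50/95 [0.0643 0.0681] n 1402
strip
c [ 489.7 -353.9] size [ 82.4 156.2] ang 6.3 z50/95 [0.0093 0.0448] n 1517
clips
c [ 467. -397.] size [24. 16.] ang 90.0 z50/95 [0.1193 0.1394] n 229
c [ 467.5 -354.1] size [26.3 23. ] ang 80.5 z50/95 [0.1202 0.1399] n 218
c [ 466. -311.] size [24. 18.] ang 90.0 z50/95 [0.1208 0.1399] n 203
c [ 501.9 -396.5] size [13.8 25.6] ang 9.5 z50/95 [0.1249 0.1404] n 136
c [ 502. -353.] size [14. 24.] ang 0.0 z50/95 [0.1247 0.1404] n 123
c [ 501. -311.] size [24. 12.] ang 90.0 z50/95 [0.1254 0.1398] n 121
can
c [ 481.5 -509.5] size [50.9 49.5] ang 45.0 z50/95 [0.1696 0.1725] n 642
```

```bash
cat > mv.py <<'E'
import sys; from h import *
# mv.py x y z theta[deg of tool x in world] ; several targets separated by '/'; all from current pose
s=sensors.get_state(); M=R.from_quat(s['eef_rot']).as_matrix(); p=np.array(s['tool_pos'])
th0=np.degrees(np.arctan2(M[1,0],M[0,0])); print('p',p.round(4),'th',th0.round(2),'q',np.round(s['q'],2),'t',s['clock'])
for t in ' '.join(sys.argv[1:]).split('/'):
    v=list(map(float,t.split()))
    if len(v)<4: continue
    d=M.T@(np.array(v[:3])-p)/.3; a=(th0-v[3]+180)%360-180
    print(d.round(4),round(a/360,4),'rows',max(np.linalg.norm(d)*.3/.0417,abs(a)/7.16).round(1))
E
python3 mv.py .40 -.34 .24 50 / .42 -.30 .24 60
```

```text
p [ 0.158  -0.6041  0.238 ] th 14.66 q [ 1.35  0.69 -0.19  1.57  0.16  0.9  -0.22] t 0.1
[ 1.0034 -0.6475 -0.0057] -0.0982 rows 8.6
[ 1.1016 -0.7596 -0.0055] -0.1259 rows 9.6
```

{"name": "send_rows", "arguments": {
  "rows": "0.98 -0.65 0 -0.098;0.98 -0.65 0 -0.098;0.98 -0.65 0 -0.098;0.98 -0.65 0 -0.098;0.98 -0.65 0 -0.098;0.98 -0.65 0 -0.098;0.98 -0.65 0 -0.098;0.98 -0.65 0 -0.098;0.98 -0.65 0 -0.098;0.98 -0.65 0 -0.098",
  "jaw": -1,
  "force": 6
}}

```text
clock: 0.93
tool_pos: [0.3977, -0.3362, 0.2389]
eef_rot: [0.904, 0.427, 0.002, -0.001]
contact_force: [-0.4, 1.1, 0.6]
opening: 1.002
finger_force: 0.0
```

```bash
python3 mv.py .44 -.06 .2 107 / .44 -.08 .2 90
```

```text
p [ 0.3977 -0.3362  0.2389] th 50.51 q [ 0.84  0.57 -0.35  1.87  0.27  0.75 -0.35] t 0.9333
[ 0.7997 -0.4768  0.1326] -0.1569 rows 7.9
[ 0.7483 -0.4344  0.1325] -0.1097 rows 6.3
```

{"name": "send_rows", "arguments": {
  "rows": "0.8 -0.48 0.13 -0.157;0.8 -0.48 0.13 -0.157;0.8 -0.48 0.13 -0.157;0.8 -0.48 0.13 -0.157;0.8 -0.48 0.13 -0.157;0.8 -0.48 0.13 -0.157;0.8 -0.48 0.13 -0.157;0.8 -0.48 0.13 -0.157;0.8 -0.48 0.13 -0.157"
}}

```text
clock: 1.68
tool_pos: [0.4375, -0.064, 0.1994]
eef_rot: [0.596, 0.803, -0.0, -0.0]
contact_force: [-0.1, -0.6, -0.4]
opening: 0.996
finger_force: 0.0
```

```bash
python3 - <<'E'
from h import *
for n in('top','scene'):
    p,d,c=snap(n); W=cloud(d,c); print(n)
    comps(W,.035,.075,(.38,.56,.05,.5))
E
python3 mv.py .4555 .149 .12 106.9 / .4555 .149 .011 106.9
```

```text
top
c [459.5 133.9] size [ 61.  106.3] ang 17.4 z50/95 [0.0602 0.0646] n 1069
c [458.5 315.7] size [ 61.6 107.3] ang 10.8 z50/95 [0.0598 0.0645] n 1093
c [556. 416.] size [34. 10.] ang 90.0 z50/95 [0.0584 0.0631] n 53
scene
c [459.8 133.6] size [ 62.6 109.4] ang 18.4 z50/95 [0.0586 0.062 ] n 931
c [458.8 316.4] size [ 63.4 108.8] ang 10.1 z50/95 [0.0583 0.062 ] n 848
c [556. 418.] size [38. 10.] ang 90.0 z50/95 [0.058  0.0606] n 47
p [ 0.437  -0.0668  0.1994] th 106.16 q [ 0.4   0.57 -0.55  2.13  0.54  0.58 -0.25] t 1.7833
[0.6738 0.2597 0.2639] -0.002 rows 5.5
[0.6741 0.2603 0.6273] -0.002 rows 6.9
```

{"name": "send_rows", "arguments": {
  "rows": "0.675 0.26 0.26 -0.004;0.675 0.26 0.26 -0.004;0.675 0.26 0.26 -0.004;0.675 0.26 0.26 -0.004;0.675 0.26 0.26 -0.004;0.675 0.26 0.26 -0.004;0.675 0.26 0.26 -0.004;0.675 0.26 0.26 -0.004;0.675 0.26 0.26 -0.004"
}}

```text
clock: 2.53
tool_pos: [0.4553, 0.1481, 0.1217]
eef_rot: [0.591, 0.807, -0.001, 0.001]
contact_force: [0.2, -0.4, -0.6]
opening: 0.999
finger_force: 0.0
```

```bash
python3 - <<'E'
from h import *
p,d,c=snap('wrist','w1.png')
E
python3 mv.py .455 .1485 .011 107.7
```

```text
p [0.4553 0.1479 0.1219] th 107.59 q [-0.18  0.73 -0.37  2.1   0.62  0.43 -0.74] t 2.5833
[ 3.000e-03 -2.000e-04  3.696e-01] -0.0003 rows 2.7
```

View pics/w1.png

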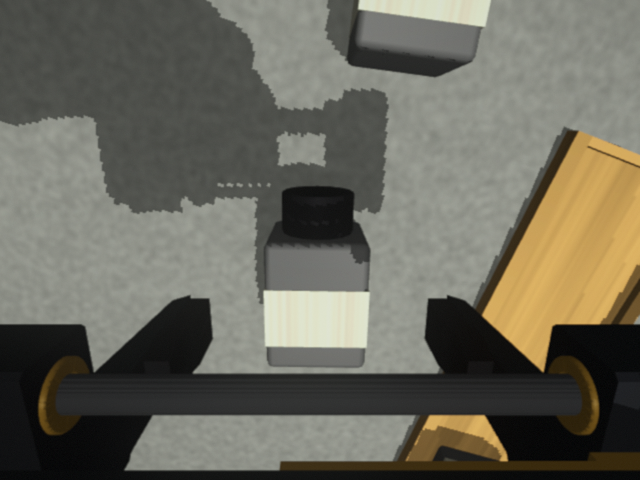

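Wrist view: the bottle (cap at 318,210) sits centred and square between the fingers. Lowering now.

{"name": "send_rows", "arguments": {
  "rows": "0 0 0.12 0;0 0 0.24 0;0 0 0.33 0;0 0 0.368 0;0 0 0.368 0;0 0 0.368 0"
}}

```text
clock: 3.08
tool_pos: [0.4551, 0.1492, 0.0115]
eef_rot: [0.59, 0.808, -0.001, 0.0]
contact_force: [0.5, -0.4, -0.4]
opening: 1.003
finger_force: 0.0
```

{"name": "send_rows", "arguments": {
  "rows": "0 0 0 0;0 0 0 0;0 0 0 0;0 0 0 0;0 0 0 0;0 0 0 0;0 0 0 0;0 0 0 0",
  "jaw": 1,
  "force": 6
}}

```text
clock: 3.75
tool_pos: [0.4549, 0.1508, 0.012]
eef_rot: [0.589, 0.808, 0.0, 0.0]
contact_force: [-1.9, -1.4, 7.6]
opening: 0.684
finger_force: 6.0
```

{"name": "send_rows", "arguments": {
  "rows": "0 0 -0.02 0;0 0 -0.04 0;0 0 -0.06 0;0 0 -0.08 0;0 0 -0.1 0;0 0 -0.12 0;0 0 -0.14 0;0 0 -0.16 0;0 0 -0.165 0;0 0 -0.165 0"
}}

```text
clock: 4.58
tool_pos: [0.4553, 0.1511, 0.0614]
eef_rot: [0.589, 0.808, 0.0, 0.0]
contact_force: [-0.1, 0.5, -3.2]
opening: 0.677
finger_force: 6.0
```

```bash
python3 - <<'E'
from h import *
p,d,c=snap('scene'); W=cloud(d,c); cv2.imwrite('pics/s1.png',cv2.resize(p[100:260,260:500,::-1],None,fx=2.5,fy=2.5))
E
python3 mv.py .46 .13 .045 107.7
```

```text
p [0.4551 0.151  0.061 ] th 107.89 q [-0.27  0.84 -0.24  2.13  0.74  0.26 -0.84] t 4.6333
[-0.0718 -0.0059  0.0533] 0.0005 rows 0.6
```

View pics/s1.png

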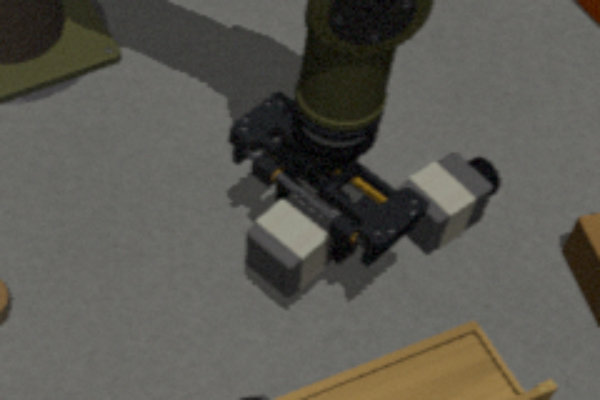

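The crop shows the bottle lifted still horizontal: 6 N grip holds it from swinging. I'll ease the grip so the heavy base swings down.

{"name": "send_rows", "arguments": {
  "rows": "0 0 0 0;0 0 0 0;0 0 0 0;0 0 0 0;0 0 0 0;0 0 0 0",
  "force": 3
}}

```text
clock: 5.13
tool_pos: [0.4548, 0.1511, 0.0608]
eef_rot: [0.588, 0.809, -0.0, -0.0]
contact_force: [-1.7, 0.9, 1.3]
opening: 0.681
finger_force: 3.0
```

```bash
python3 - <<'E'
from h import *
p,d,c=snap('scene'); W=cloud(d,c); cv2.imwrite('pics/s2.png',cv2.resize(p[100:260,260:500,::-1],None,fx=2.5,fy=2.5))
E
```

```text
(no output)
```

View pics/s2.png

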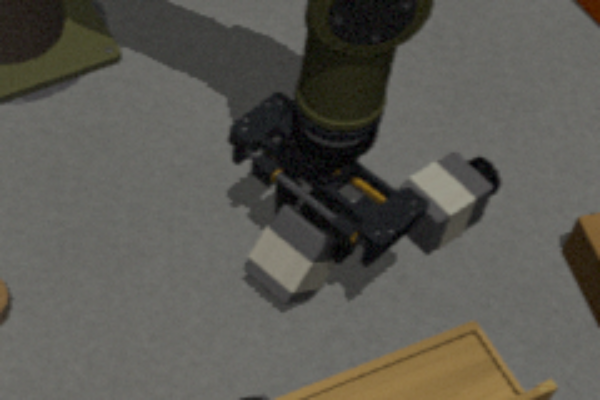

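The bottle has swung about 50° with its base down. I'll drag it base-first along the counter while lowering, so friction finishes the turn.

{"name": "send_rows", "arguments": {
  "rows": "0 0 0.012 0;-0.03 0 0.025 0;-0.06 0 0.025 0;-0.09 0 0.027 0;-0.12 0 0.03 0;-0.15 0 0.034 0;-0.18 0 0.038 0;-0.21 0 0.042 0;-0.23 0 0.045 0;-0.23 0 0.045 0"
}}

```text
clock: 6.02
tool_pos: [0.4767, 0.0835, 0.0472]
eef_rot: [0.589, 0.808, -0.0, 0.0]
contact_force: [-0.6, -0.2, -1.7]
opening: 0.677
finger_force: 3.0
```

```bash
python3 - <<'E'
from h import *
p,d,c=snap('scene'); W=cloud(d,c); cv2.imwrite('pics/s3.png',cv2.resize(p[100:260,260:500,::-1],None,fx=2.5,fy=2.5))
E
```

```text
(no output)
```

View pics/s3.png

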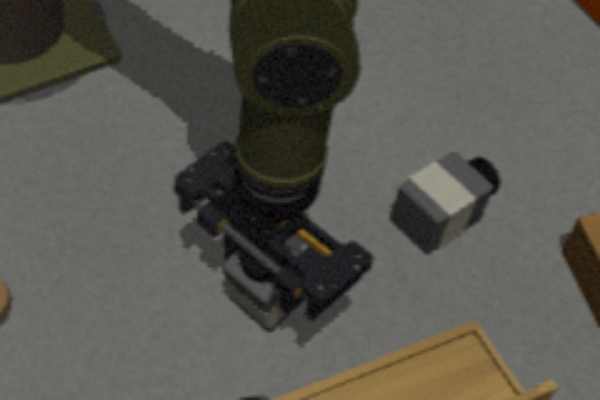

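The bottle now stands under the gripper, near upright. Tightening the grip and lifting to carry it.

{"name": "send_rows", "arguments": {
  "rows": "0 0 0 0;0 0 0 0;0 0 0 0;0 0 -0.05 0;0 0 -0.1 0;0 0 -0.15 0;0 0 -0.15 0;0 0 -0.15 0",
  "force": 20
}}

```text
clock: 6.73
tool_pos: [0.4765, 0.0856, 0.0925]
eef_rot: [0.589, 0.808, 0.001, 0.0]
contact_force: [-0.8, -0.3, -3.2]
opening: 0.679
finger_force: 20.0
```

```bash
python3 - <<'E'
from h import *
p,d,c=snap('scene'); cv2.imwrite('pics/s4.png',cv2.resize(p[100:260,260:500,::-1],None,fx=2.5,fy=2.5))
E
python3 mv.py .6356 .1095 .090 178.1
```

```text
p [0.4761 0.0854 0.092 ] th 107.9 q [-0.06  0.79 -0.35  2.1   0.72  0.38 -0.68] t 6.7833
[-0.0869  0.5308  0.0065] -0.195 rows 9.8
```

View pics/s4.png

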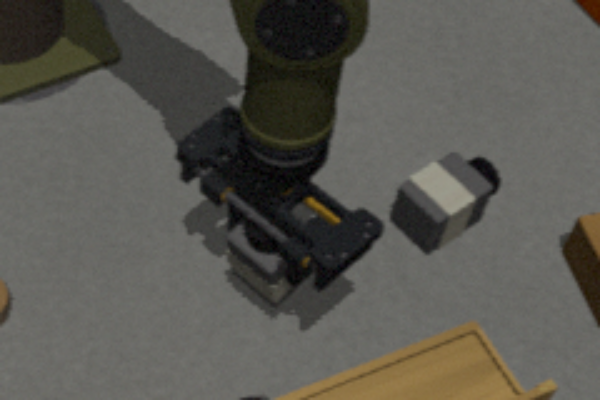

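The bottle is held in the air, near upright. Carrying it to the lane.

{"name": "send_rows", "arguments": {
  "rows": "-0.087 0.53 0 -0.195;-0.087 0.53 0 -0.195;-0.087 0.53 0 -0.195;-0.087 0.53 0 -0.195;-0.087 0.53 0 -0.195;-0.087 0.53 0 -0.195;-0.087 0.53 0 -0.195;-0.087 0.53 0 -0.195;-0.087 0.53 0 -0.195;-0.087 0.53 0 -0.195"
}}

```text
clock: 7.62
tool_pos: [0.6344, 0.109, 0.09]
eef_rot: [0.013, 1.0, -0.001, -0.001]
contact_force: [0.1, 0.3, -2.2]
opening: 0.68
finger_force: 20.0
```

{"name": "send_rows", "arguments": {
  "rows": "0 0 0.02 0;0 0 0.05 0;0 0 0.08 0;0 0 0.1 0;0 0 0.115 0;0 0 0.125 0;0 0 0.13 0;0 0 0.13 0"
}}

```text
clock: 8.28
tool_pos: [0.6355, 0.1095, 0.0534]
eef_rot: [0.017, 1.0, -0.0, 0.0]
contact_force: [0.2, 0.7, -2.7]
opening: 0.683
finger_force: 20.0
```

```bash
python3 - <<'E'
from h import *
p,d,c=snap('top'); comps(cloud(d,c),.075,.115,(.56,.68,-.06,.4))
E
python3 mv.py
```

```text
p [0.6357 0.1096 0.0536] th 178.09 q [ 0.15  1.07 -0.77  1.6   0.92  0.87  0.54] t 8.3333
```

{"name": "send_rows", "arguments": {
  "rows": "0 0 0.005 0;0 0 0.01 0;0 0 0.014 0;0 0 0.014 0;0 0 0.014 0;0 0 0.014 0",
  "force": 6
}}

```text
clock: 8.83
tool_pos: [0.6356, 0.1098, 0.0506]
eef_rot: [0.017, 1.0, 0.0, 0.0]
contact_force: [-2.0, -1.8, 5.3]
opening: 0.682
finger_force: 6.0
```

{"name": "send_rows", "arguments": {
  "rows": "0 0 0 0;0 0 0 0;0 0 0 0;0 0 0 0;0 0 -0.1 0;0 0 -0.22 0;0 0 -0.34 0;0 0 -0.36 0;0 0 -0.36 0",
  "jaw": -1
}}

```text
clock: 9.58
tool_pos: [0.6372, 0.1105, 0.1602]
eef_rot: [0.017, 1.0, 0.001, 0.003]
contact_force: [1.0, -0.5, -0.5]
opening: 1.002
finger_force: 0.0
```

```bash
python3 mv.py .46 .30 .16 100 / .53 .24 .16 130; python3 - <<'E'
from h import *
for n in('top','scene'):
    p,d,c=snap(n); W=cloud(d,c)
    comps(W,.075,.118,(.56,.68,-.06,.4)); print('B');comps(W,.035,.075,(.38,.56,.05,.5))
E
```

```text
p [0.6372 0.1105 0.1602] th 178.08 q [ 0.18  0.94 -0.86  1.55  0.79  1.02  0.64] t 9.5833
[ 0.6116  0.6116 -0.0014] 0.2169 rows 10.9
[ 0.3717  0.4195 -0.0005] 0.1336 rows 6.7
B
c [458.9 315.7] size [ 62.  107.2] ang 10.1 z50/95 [0.0597 0.0643] n 1101
c [556. 416.] size [38. 10.] ang 90.0 z50/95 [0.0589 0.0634] n 51
c [633. -15.] size [60. 60.] ang 90.0 z50/95 [0.0908 0.1126] n 739
c [632.9 109.1] size [61.7 55.9] ang 86.2 z50/95 [0.0967 0.1148] n 627
B
c [556. 417.] size [36. 10.] ang 90.0 z50/95 [0.058  0.0615] n 40
```

{"name": "send_rows", "arguments": {
  "rows": "0.627 0.714 0 0.216;0.627 0.714 0 0.216;0.627 0.714 0 0.216;0.627 0.714 0 0.216;0.627 0.714 0 0.216;0.627 0.714 0 0.216;0.627 0.714 0.12 0.216;0.627 0.714 0.12 0.216;0.627 0.714 0.12 0.216;0.627 0.714 0.12 0.216"
}}

```text
clock: 10.52
tool_pos: [0.4522, 0.3294, 0.1184]
eef_rot: [0.59, 0.808, -0.003, -0.001]
contact_force: [0.0, 0.2, 0.2]
opening: 1.004
finger_force: 0.0
```

```bash
python3 - <<'E'
from h import *
p,d,c=snap('top')
p,d,c=snap('wrist','w2.png')
E
python3 mv.py .456 .331 .012 100.3
```

```text
p [0.4536 0.3289 0.1193] th 107.92 q [-0.44  0.81 -0.46  1.85  0.59  0.62 -0.96] t 10.6167
[0.005  0.0109 0.3575] 0.0212 rows 2.6
```

View pics/w2.png

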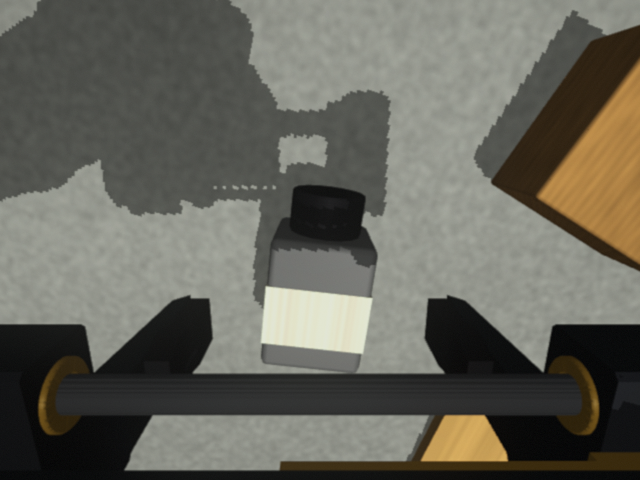

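The bottle lies centred and turned about 7° from the fingers, as computed; I'll finish the turn and descend.

{"name": "send_rows", "arguments": {
  "rows": "0.005 0.01 0 0.021;0.005 0.01 0.05 0.021;0.005 0.01 0.15 0.021;0.005 0.01 0.25 0.021;0.005 0.01 0.33 0.021;0.005 0.01 0.357 0.021;0.005 0.01 0.357 0.021;0.005 0.01 0.357 0.021"
}}

```text
clock: 11.28
tool_pos: [0.4569, 0.3318, 0.0139]
eef_rot: [0.64, 0.768, -0.0, -0.0]
contact_force: [-0.3, 0.0, 1.0]
opening: 1.001
finger_force: 0.0
```

{"name": "send_rows", "arguments": {
  "rows": "0 0 0 0;0 0 0 0;0 0 0 0;0 0 0 0;0 0 0 0;0 0 0 0;0 0 0 0;0 0 0 0",
  "jaw": 1,
  "force": 6
}}

```text
clock: 11.95
tool_pos: [0.4565, 0.3324, 0.0147]
eef_rot: [0.64, 0.768, 0.0, -0.0]
contact_force: [-2.8, -0.2, 6.4]
opening: 0.681
finger_force: 6.0
```

{"name": "send_rows", "arguments": {
  "rows": "0 0 -0.02 0;0 0 -0.04 0;0 0 -0.06 0;0 0 -0.08 0;0 0 -0.1 0;0 0 -0.12 0;0 0 -0.14 0;0 0 -0.16 0;0 0 -0.165 0;0 0 -0.165 0"
}}

```text
clock: 12.78
tool_pos: [0.4574, 0.3327, 0.0644]
eef_rot: [0.641, 0.768, 0.001, 0.0]
contact_force: [0.0, -0.4, 4.3]
opening: 0.678
finger_force: 6.0
```

{"name": "send_rows", "arguments": {
  "rows": "0 0 0 0;0 0 0 0;0 0 0 0;0 0 0 0;0 0 0 0;0 0 0 0",
  "force": 3
}}

```text
clock: 13.28
tool_pos: [0.4574, 0.3322, 0.0636]
eef_rot: [0.641, 0.768, 0.0, 0.0]
contact_force: [1.0, 0.0, 3.2]
opening: 0.682
finger_force: 3.0
```

{"name": "send_rows", "arguments": {
  "rows": "0 0 0.012 0;-0.03 0 0.025 0;-0.06 0 0.025 0;-0.09 0 0.027 0;-0.12 0 0.03 0;-0.15 0 0.034 0;-0.18 0 0.038 0;-0.21 0 0.042 0;-0.23 0 0.045 0;-0.23 0 0.045 0"
}}

```text
clock: 14.12
tool_pos: [0.4693, 0.2605, 0.0494]
eef_rot: [0.641, 0.767, -0.002, 0.001]
contact_force: [-3.2, -1.4, 1.9]
opening: 0.684
finger_force: 3.0
```

```bash
python3 - <<'E'
from h import *
p,d,c=snap('scene'); cv2.imwrite('pics/s5.png',cv2.resize(p[80:240,340:580,::-1],None,fx=2.5,fy=2.5))
E
python3 mv.py
```

```text
p [0.4692 0.2617 0.0496] th 100.24 q [-0.41  0.89 -0.32  1.95  0.68  0.41 -1.07] t 14.1667
```

View pics/s5.png

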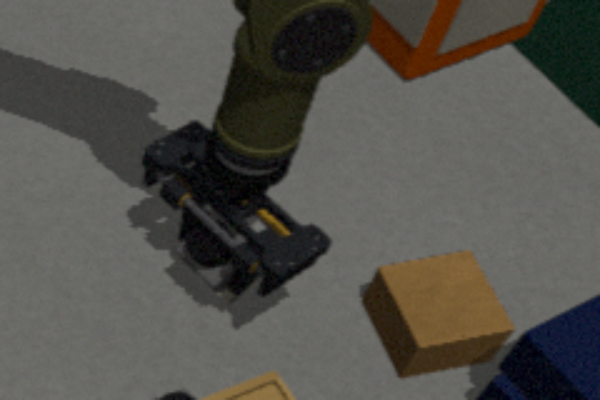

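```bash
python3 - <<'E'
from h import *
for n in('scene','wrist'):
    p,d,c=snap(n); W=cloud(d,c)
    if n=='wrist': cv2.imwrite('pics/w3.png',p[:,:,::-1])
    m=(abs(W[...,0]-.469)<.06)&(abs(W[...,1]-.26)<.08)&(W[...,2]>.008)&(W[...,2]<.11)
    q=W[m]; ax=np.array([-.179,.984]); t=(q[:,:2]-[.469,.2617])@ax
    H,_,_=np.histogram2d(q[:,2],t,bins=[np.arange(.005,.115,.01),np.arange(-.07,.08,.01)])
    print(n); print(H[::-1].astype(int))
E
```

```text
scene
[[ 0  0  1 33 75 19  6 12 15  0  0  0  0  0  0]
 [ 0  0  0 19  3 12 17  8 13  0  0  0  0  0  0]
 [ 0  0  0  2 15 32 21  2  0  0  0  0  0  0  0]
 [ 0  0  0 24 74 18 24  3  1  0  0  0  0  0  0]
 [ 0  0  0  0 10 12 14  5  0  0  0  0  0  0  0]
 [ 0  0  0  0  3  8  8  0  0  0  0  0  0  0  0]
 [ 0  0  0  0  0 11  3  0  0  0  0  0  0  0  0]
 [ 0  0  0  0  0  2  6  2  0  0  2  0  0  0  0]
 [ 0  0  0  0  0  0  6  4  2  2  0  1  0  0  0]
 [ 0  0  0  0  0  0  0  3  2  1  0  0  0  0  0]]
wrist
[[   0    0    0    0    0   38  757  596 5788 2883    0    0    0    0
     0]
 [   0    0    0    0    0    3    5 1652 2607 6496   20    0    0    0
     0]
 [   0    0    0    0    0    0   49   42 1137 1027 4532    0    0    0
     0]
 [   0    0    0    0    0    0    0    0  747    0 3718  976    0    0
     0]
 [   0    0    0    0    0    0    0    0  442    0    1 3935    0    0
     0]
 [   0    0    0    0    0    0    0    0   68    0    0 1486 1771    0
     0]
 [   0    0    0    0    0    0    0    0    0    0    0    0 2651    0
     0]
 [   0    0    0    0    0    0    0    0    0    0    0    0  375    1
     0]
 [   0    0    0    0    0    0    0    0    0    0    0    0    0    0
     0]
 [   0    0    0    0    0    0    0    0    0    0    0    0    0    0
     0]]
```

View pics/w3.png

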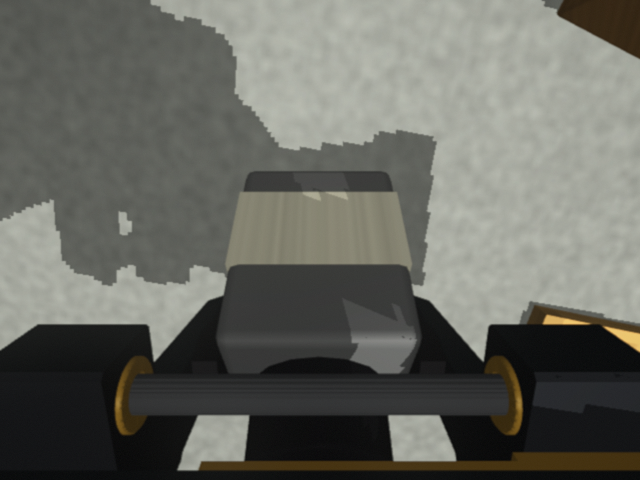

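The wrist view shows the base swung past upright, about 30° toward the cap side (label face visible at y≈190-265). I'll drag it back about 36 mm.

{"name": "send_rows", "arguments": {
  "rows": "0.02 0 -0.008 0;0.04 0 -0.01 0;0.06 0 -0.008 0;0.08 0 -0.004 0;0.1 0 0 0;0.115 0 0.004 0;0.12 0 0.006 0;0.12 0 0.006 0;0.12 0 0.006 0"
}}

```text
clock: 15.02
tool_pos: [0.4635, 0.3003, 0.0482]
eef_rot: [0.64, 0.768, 0.001, 0.0]
contact_force: [1.9, 0.1, 0.9]
opening: 0.676
finger_force: 3.0
```

```bash
cat > tilt.py <<'E'
from h import *
s=sensors.get_state(); M=R.from_quat(s['eef_rot']).as_matrix(); p=np.array(s['tool_pos'])
q,d,c=snap('wrist'); W=cloud(d,c)
L=(W-p)@M  # tool coords
m=(abs(L[...,1])<.01)&(L[...,0]>.005)&(L[...,0]<.12)&(W[...,2]>.015)&(W[...,2]<.085)
for z in np.arange(.02,.085,.01):
    k=m&(abs(W[...,2]-z)<.003)
    if k.sum()>20: print(round(z,3),np.percentile(L[k][:,0],[20,50,80]).round(4))
E
python3 tilt.py; python3 mv.py
```

```text
0.02 [0.0163 0.0164 0.0165]
0.03 [0.0185 0.0187 0.0189]
0.04 [0.0206 0.0208 0.0209]
0.05 [0.0242 0.0244 0.0247]
0.06 [0.0262 0.0264 0.0274]
0.07 [0.029  0.03   0.0303]
0.08 [0.024  0.0262 0.0283]
p [0.4634 0.2999 0.0481] th 100.33 q [-0.46  0.91 -0.33  1.91  0.66  0.43 -1.1 ] t 15.0667
```

{"name": "send_rows", "arguments": {
  "rows": "-0.015 0 0 0;-0.03 0 0.002 0;-0.045 0 0.004 0;-0.055 0 0.006 0;-0.06 0 0.008 0;-0.06 0 0.008 0;-0.06 0 0.008 0"
}}

```text
clock: 15.65
tool_pos: [0.4657, 0.2822, 0.0459]
eef_rot: [0.64, 0.768, 0.0, -0.0]
contact_force: [-1.6, 3.0, 2.8]
opening: 0.679
finger_force: 3.0
```

```bash
python3 tilt.py; python3 mv.py
```

```text
0.02 [0.0301 0.0303 0.0304]
0.03 [0.0298 0.0299 0.0301]
0.04 [0.0294 0.0296 0.0297]
0.05 [0.029  0.0292 0.0294]
0.06 [0.0284 0.0286 0.0288]
0.07 [0.0279 0.0282 0.0284]
0.08 [0.0206 0.0244 0.027 ]
p [0.4657 0.2822 0.0459] th 100.36 q [-0.44  0.91 -0.32  1.93  0.67  0.41 -1.09] t 15.7
```

Upright within 2.5°. Now I'll tighten, lift and carry it to the lane.

{"name": "send_rows", "arguments": {
  "rows": "0 0 0 0;0 0 0 0;0 0 0 0;0 0 -0.05 0;0 0 -0.1 0;0 0 -0.15 0;0 0 -0.15 0;0 0 -0.15 0",
  "force": 20
}}

```text
clock: 16.37
tool_pos: [0.4669, 0.2804, 0.0904]
eef_rot: [0.641, 0.767, -0.0, 0.001]
contact_force: [0.1, -0.4, -2.9]
opening: 0.678
finger_force: 20.0
```

```bash
python3 mv.py .6393 .2144 .088 178.1
```

```text
p [0.4669 0.2804 0.0904] th 100.25 q [-0.4   0.83 -0.39  1.92  0.62  0.51 -1.04] t 16.3667
[-0.3187  0.5264  0.009 ] -0.2163 rows 10.9
```

{"name": "send_rows", "arguments": {
  "rows": "-0.318 0.526 0 -0.216;-0.318 0.526 0 -0.216;-0.318 0.526 0 -0.216;-0.318 0.526 0 -0.216;-0.318 0.526 0 -0.216;-0.318 0.526 0 -0.216;-0.318 0.526 0 -0.216;-0.318 0.526 0 -0.216;-0.318 0.526 0 -0.216;-0.318 0.526 0 -0.216"
}}

```text
clock: 17.2
tool_pos: [0.6376, 0.2145, 0.088]
eef_rot: [0.07, 0.998, -0.002, -0.001]
contact_force: [-0.3, 0.3, -4.5]
opening: 0.679
finger_force: 20.0
```

```bash
python3 -c "
from h import *; snap('top')"; python3 mv.py .6393 .2144 .053 178.1
```

```text
p [0.6376 0.2143 0.0879] th 172.24 q [-0.01  1.05 -0.79  1.49  0.85  0.97  0.38] t 17.25
[-0.0058  0.0015  0.1162] -0.0163 rows 0.8
```

{"name": "send_rows", "arguments": {
  "rows": "-0.005 0 0 -0.016;-0.005 0 0 -0.016;-0.005 0 0.03 -0.016;-0.005 0 0.06 -0.016;-0.005 0 0.09 -0.016;-0.005 0 0.105 -0.016;-0.005 0 0.116 -0.016;-0.005 0 0.12 -0.016;-0.005 0 0.12 -0.016"
}}

```text
clock: 18.0
tool_pos: [0.6398, 0.2162, 0.0545]
eef_rot: [0.023, 1.0, -0.0, -0.0]
contact_force: [0.3, 0.0, -3.4]
opening: 0.682
finger_force: 20.0
```

{"name": "send_rows", "arguments": {
  "rows": "0 0 0 0;0 0 0 0;0 0 0 0;0 0 0 0;0 0 -0.1 0;0 0 -0.22 0;0 0 -0.34 0;0 0 -0.4 0;0 0 -0.4 0",
  "jaw": -1
}}

```text
clock: 18.75
tool_pos: [0.6423, 0.2185, 0.1808]
eef_rot: [0.023, 1.0, 0.003, 0.004]
contact_force: [-0.2, 0.6, 0.8]
opening: 1.002
finger_force: 0.0
```

```bash
python3 - <<'E'
from h import *
for n in('top','scene'):
    p,d,c=snap(n,n+'9.png'); W=cloud(d,c); print(n)
    comps(W,.075,.118,(.56,.68,-.06,.4))
    Y=np.array([.0332,.9994]);X=np.array([.9994,-.0332])
    # clip handle tips, strip top, board top
    comps(W,.118,.15,(.43,.53,-.46,-.25)); print('strip');comps(W,.060,.078,(.44,.53,-.46,-.25),.001); print('board'); comps(W,.060,.078,(.56,.67,-.40,-.18),.001)
E
python3 mv.py
```

```text
top
c [630.5 -14.9] size [59.1 58.7] ang 2.4 z50/95 [0.0898 0.1148] n 670
c [ 463. -312.] size [26. 12.] ang 90.0 z50/95 [0.137  0.1424] n 67
c [ 465. -398.] size [12. 26.] ang 0.0 z50/95 [0.1375 0.1424] n 65
c [ 464. -355.] size [10. 24.] ang 0.0 z50/95 [0.1377 0.1432] n 62
c [ 502. -397.] size [24. 10.] ang 90.0 z50/95 [0.1376 0.1427] n 70
c [ 501. -354.] size [26. 12.] ang 90.0 z50/95 [0.1369 0.1435] n 66
c [ 500. -311.] size [24. 10.] ang 90.0 z50/95 [0.1377 0.142 ] n 62
strip
c [ 480.9 -379.9] size [14.  15.9] ang 85.2 z50/95 [0.0702 0.0751] n 40
c [ 481.5 -294.5] size [10. 12.] ang 90.0 z50/95 [0.0712 0.0747] n 27
c [ 483. -336.] size [11.  9.] ang 90.0 z50/95 [0.0713 0.0757] n 26
board
c [ 622.8 -286. ] size [141.3  13.3] ang 88.3 z50/95 [0.071 0.075] n 345
scene
c [633. -15.] size [60. 60.] ang 90.0 z50/95 [0.0913 0.1126] n 734
c [631. 109.] size [60. 60.] ang 90.0 z50/95 [0.0929 0.1152] n 714
c [642. 214.] size [62. 62.] ang 90.0 z50/95 [0.0909 0.1122] n 698
c [ 464. -353.] size [14. 24.] ang 0.0 z50/95 [0.1325 0.1407] n 115
c [ 464. -311.] size [14. 24.] ang 0.0 z50/95 [0.1
[... 190 characters left out ...]
ng 0.0 z50/95 [0.1377 0.1405] n 79
c [ 503. -311.] size [24.  8.] ang 90.0 z50/95 [0.1368 0.1411] n 75
strip
c [ 490.1 -388.2] size [13.9 41.7] ang 21.3 z50/95 [0.0695 0.0757] n 104
c [ 483.  -332.5] size [18. 13.] ang 90.0 z50/95 [0.0693 0.0727] n 53
c [ 482.9 -294. ] size [10.7 12.2] ang 80.5 z50/95 [0.0692 0.0725] n 31
c [ 487. -414.] size [7.6 8.5] ang 63.4 z50/95 [0.0688 0.0716] n 21
c [ 495.  -353.4] size [ 5.5 24.1] ang 3.4 z50/95 [0.0697 0.0769] n 47
c [ 494. -311.] size [23.  3.] ang 90.0 z50/95 [0.069  0.0772] n 45
board
c [ 622.8 -284.6] size [140.1  15. ] ang 88.1 z50/95 [0.0698 0.0725] n 498
p [0.6403 0.2162 0.1757] th 177.36 q [ 0.01  0.96 -0.87  1.44  0.78  1.11  0.53] t 18.85
```

```bash
python3 - <<'E'
from h import *
p,d,c=snap('scene'); W=cloud(d,c)
for b in [(.632,-.015),(.633,.109),(.64,.2145)]:
    m=(np.hypot(W[...,0]-b[0],W[...,1]-b[1])<.024)&(W[...,2]>.104)
    q=W[m]; print(len(q),q.mean(0).round(4))
    med=np.median(q[:,2]); q=q[abs(q[:,2]-med)<.006]
    co,*_=np.linalg.lstsq(np.c_[q[:,:2]-q[:,:2].mean(0),np.ones(len(q))],q[:,2],rcond=None); print('slope',co.round(3))
    q=W[(abs(W[...,0]-b[0])<.04)&(abs(W[...,1]-b[1])<.04)&(W[...,2]>.016)&(W[...,2]<.075)]
    print('body',np.percentile(q,[2,98],axis=0).round(3).tolist())
cv2.imwrite('pics/s6.png',cv2.resize(p[200:360,180:500,::-1],None,fx=2.5,fy=2.5))
E
```

```text
314 [ 0.633  -0.0152  0.1106]
slope [-0.012  0.024  0.111]
body [[0.604, -0.045, 0.017], [0.662, 0.013, 0.074]]
1594 [0.6248 0.1161 0.44  ]
slope [ 0.746 -0.56   0.543]
body [[0.597, 0.079, 0.017], [0.659, 0.135, 0.073]]
764 [0.6422 0.2154 0.3637]
slope [-0.087 -0.13   0.541]
body [[0.612, 0.185, 0.018], [0.672, 0.241, 0.074]]
```

View pics/s6.png

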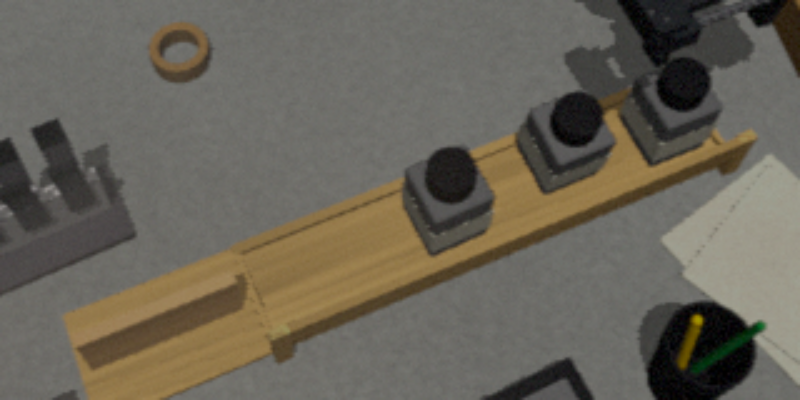

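```bash
python3 mv.py .54 -.05 .21 115
```

```text
p [0.6397 0.2155 0.1742] th 177.37 q [ 0.01  0.96 -0.87  1.44  0.78  1.11  0.53] t 18.9
[ 0.2915 -0.8996 -0.118 ] 0.1732 rows 8.7
```

{"name": "send_rows", "arguments": {
  "rows": "0 0 -0.12 0;0.29 -0.9 -0.12 0.173;0.29 -0.9 -0.12 0.173;0.29 -0.9 -0.12 0.173;0.29 -0.9 -0.12 0.173;0.29 -0.9 -0.12 0.173;0.29 -0.9 -0.12 0.173;0.29 -0.9 -0.12 0.173;0.29 -0.9 -0.12 0.173;0.29 -0.9 -0.12 0.173"
}}

```text
clock: 19.73
tool_pos: [0.5386, -0.0536, 0.209]
eef_rot: [0.542, 0.841, -0.002, -0.001]
contact_force: [0.5, 0.6, -0.4]
opening: 0.998
finger_force: 0.0
```

```bash
python3 - <<'E'
from h import *
snap('wrist')
E
python3 mv.py .4825 -.311 .21 91.3
```

```text
p [ 0.5393 -0.0516  0.2094] th 114.44 q [ 0.41  0.69 -0.67  1.83  0.57  0.82 -0.13] t 19.7833
[-7.089e-01 -5.303e-01 -6.000e-04] 0.0643 rows 6.4
```

{"name": "send_rows", "arguments": {
  "rows": "-0.708 -0.53 0 0.064;-0.708 -0.53 0 0.064;-0.708 -0.53 0 0.064;-0.708 -0.53 0 0.064;-0.708 -0.53 0 0.064;-0.708 -0.53 0 0.064;-0.708 -0.53 0 0.064;-0.708 -0.53 0 0.064"
}}

```text
clock: 20.45
tool_pos: [0.4837, -0.3152, 0.2087]
eef_rot: [0.697, 0.717, -0.002, -0.001]
contact_force: [-0.3, -0.3, -0.1]
opening: 0.996
finger_force: 0.0
```

```bash
cat > bot.py <<'E'
from h import *
for n in('top','scene'):
    p,d,c=snap(n); W=cloud(d,c); print(n)
    for b in [(.632,-.015),(.633,.109),(.64,.2145)]:
        m=(np.hypot(W[...,0]-b[0],W[...,1]-b[1])<.019)&(W[...,2]>.095)&(W[...,2]<.13)
        q=W[m]; co,*_=np.linalg.lstsq(np.c_[q[:,:2]-q[:,:2].mean(0),np.ones(len(q))],q[:,2],rcond=None)
        m=(abs(W[...,0]-b[0])<.045)&(abs(W[...,1]-b[1])<.045)&(W[...,2]>.07)&(W[...,2]<.13)
        r=cv2.minAreaRect((W[m][:,:2]*1000).astype(np.float32))
        print('cap slope',co.round(3),'top rect',np.round(r[0],1),np.round(r[1],1),round(r[2],1))
E
python3 bot.py; python3 - <<'E'
from h import *
p,d,c=snap('wrist','w5.png'); W=cloud(d,c)
comps(W,.10,.15,(.42,.54,-.46,-.25),.001); comps(W,.062,.078,(.44,.53,-.46,-.2),.001)
E
python3 mv.py
```

```text
top
cap slope [ 0.021 -0.013  0.112] top rect [630.6 -14.9] [59.8 57.7] 1.0
cap slope [-0.097  0.039  0.114] top rect [629.3 108.9] [60.  61.8] 88.2
cap slope [-0.     0.004  0.112] top rect [641. 215.] [60.8 60.4] 87.1
scene
cap slope [-0.001 -0.004  0.111] top rect [632.2 -14.6] [60.4 60.5] 89.5
cap slope [-0.127  0.04   0.113] top rect [630.7 109.1] [60.3 59.5] 88.3
cap slope [-0.007  0.063  0.11 ] top rect [641.9 216.7] [62.9 60.4] 86.3
c [ 463. -311.] size [25. 15.] ang 90.0 z50/95 [0.1315 0.1401] n 1262
c [ 464.5 -396. ] size [25. 14.] ang 90.0 z50/95 [0.1166 0.1351] n 518
c [ 464.  -353.5] size [26. 15.] ang 90.0 z50/95 [0.1304 0.14  ] n 1179
c [ 493.9 -392.3] size [25.9 12.1] ang 59.4 z50/95 [0.1157 0.1339] n 457
c [ 499. -353.] size [25. 15.] ang 90.0 z50/95 [0.131 0.14 ] n 1112
c [ 498.  -310.5] size [26. 15.] ang 90.0 z50/95 [0.1326 0.14  ] n 1186
c [ 481.3 -381.5] size [24.  12.9] ang 5.2 z50/95 [0.0705 0.0768] n 321
c [ 481.5 -336. ] size [13.9 22.9] ang 84.8 z50/95 [0.0706 0.0759] n 338
c [ 480.5 -294. ] size [11. 24.] ang 90.0 z50/95 [0.0703 0.0761] n 325
p [ 0.487  -0.3073  0.2101] th 92.23 q [ 0.83  0.71 -0.6   1.73  0.51  0.85  0.04] t 20.6
```

View pics/w5.png

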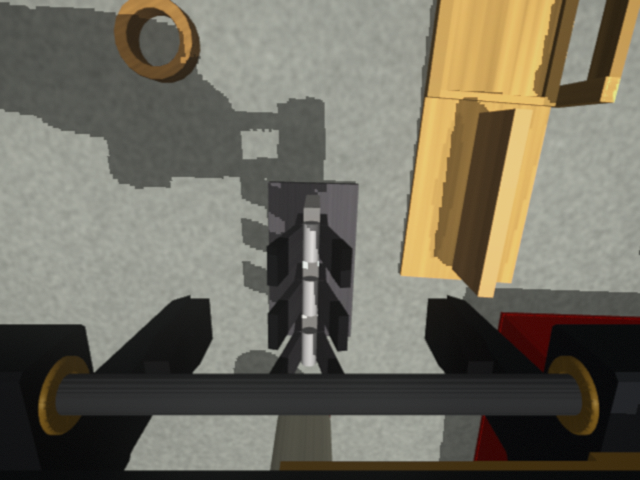

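Wrist view: the clips stand centred on the strip (310, 225–330), with the board at right. The measurement shows bottle A (y≈0.109) leaning about 0.11 rad with its base edge on the −x rim, so I'll go back and reseat it first.

```bash
python3 mv.py .54 -.05 .21 130
```

```text
p [ 0.487  -0.3073  0.2101] th 92.23 q [ 0.83  0.71 -0.6   1.73  0.51  0.85  0.04] t 20.6
[0.8502 0.2099 0.0021] -0.1049 rows 6.3
```

{"name": "send_rows", "arguments": {
  "rows": "0.85 0.21 0 -0.12;0.85 0.21 0 -0.12;0.85 0.21 0 -0.12;0.85 0.21 0 -0.12;0.85 0.21 0 -0.12;0.85 0.21 0 -0.12;0.85 0.21 0 -0.12;0.85 0.21 0 -0.12;0.85 0.21 0 -0.12"
}}

```text
clock: 21.35
tool_pos: [0.5402, -0.05, 0.2108]
eef_rot: [0.379, 0.926, -0.0, -0.0]
contact_force: [-0.7, -1.1, -0.5]
opening: 0.999
finger_force: 0.0
```

```bash
python3 -c "
from h import *; snap('top')"; python3 mv.py .631 .109 .16 178.1
```

```text
p [ 0.5401 -0.0521  0.2105] th 135.32 q [ 0.46  0.72 -0.77  1.83  0.64  0.87  0.17] t 21.4
[0.1619 0.5952 0.1675] -0.1188 rows 6.0
```

{"name": "send_rows", "arguments": {
  "rows": "0.162 0.595 0 -0.119;0.162 0.595 0 -0.119;0.162 0.595 0 -0.119;0.162 0.595 0 -0.119;0.162 0.595 0 -0.119;0.162 0.595 0 -0.119;0.162 0.595 0.16 -0.119;0.162 0.595 0.16 -0.119;0.162 0.595 0.16 -0.119"
}}

```text
clock: 22.15
tool_pos: [0.6298, 0.1052, 0.1595]
eef_rot: [0.018, 1.0, -0.002, -0.003]
contact_force: [-0.4, -0.3, -0.2]
opening: 1.001
finger_force: 0.0
```

```bash
python3 -c "
from h import *; snap('top')"; python3 mv.py .631 .109 .055 178.1
```

```text
p [0.631  0.1064 0.1617] th 177.95 q [ 0.2   0.94 -0.89  1.56  0.81  1.04  0.62] t 22.2
[-0.0008  0.0094  0.3558] -0.0004 rows 2.6
```

{"name": "send_rows", "arguments": {
  "rows": "0 0.008 0.08 0;0 0.008 0.2 0;0 0.008 0.3 0;0 0.008 0.35 0;0 0.008 0.356 0;0 0.008 0.356 0;0 0.008 0.356 0"
}}

```text
clock: 22.78
tool_pos: [0.6332, 0.1118, 0.0583]
eef_rot: [0.017, 1.0, 0.001, 0.002]
contact_force: [-0.0, -0.3, 0.3]
opening: 0.997
finger_force: 0.0
```

{"name": "send_rows", "arguments": {
  "rows": "0 0 0 0;0 0 0 0;0 0 0 0;0 0 0 0;0 0 0 0;0 0 -0.02 0;0 0 -0.05 0;-0.02 0 -0.05 0;-0.035 0 -0.05 0;-0.035 0 -0.05 0",
  "jaw": 1,
  "force": 10
}}

```text
clock: 23.62
tool_pos: [0.6438, 0.1105, 0.0711]
eef_rot: [0.017, 1.0, 0.0, 0.001]
contact_force: [0.5, 0.2, -2.0]
opening: 0.682
finger_force: 10.0
```

```bash
python3 tilt.py; python3 mv.py
```

```text
0.03 [0.0407 0.0408 0.0409]
0.04 [0.0398 0.04   0.0402]
0.05 [0.0389 0.0391 0.0394]
0.06 [0.0378 0.0381 0.0383]
0.07 [0.0368 0.0371 0.0373]
0.08 [0.0355 0.0358 0.0362]
p [0.6429 0.1105 0.0707] th 178.03 q [ 0.16  1.06 -0.82  1.57  0.92  0.93  0.56] t 23.6667
```

{"name": "send_rows", "arguments": {
  "rows": "0 0 0.015 0;0 0 0.03 0;0 0 0.045 0;0 0 0.05 0;0 0 0.055 0;0 0 0.055 0;0 0 0.055 0",
  "force": 4
}}

```text
clock: 24.25
tool_pos: [0.6422, 0.1107, 0.0545]
eef_rot: [0.017, 1.0, -0.0, -0.0]
contact_force: [-1.9, -0.5, 0.5]
opening: 0.681
finger_force: 4.0
```

{"name": "send_rows", "arguments": {
  "rows": "0 0 0 0;0 0 0 0;0 0 0 0;0 0 0 0;0 0 -0.1 0;0 0 -0.22 0;0 0 -0.34 0;0 0 -0.46 0;0 0 -0.5 0;0 0 -0.5 0",
  "jaw": -1
}}

```text
clock: 25.08
tool_pos: [0.6443, 0.1122, 0.2086]
eef_rot: [0.017, 1.0, 0.001, 0.003]
contact_force: [0.5, -0.4, -0.6]
opening: 1.003
finger_force: 0.0
```

```bash
python3 -c "
from h import *; snap('top')"; python3 mv.py .54 -.05 .21 115
```

```text
p [0.6431 0.1111 0.2058] th 178.08 q [ 0.2   0.9  -0.92  1.49  0.76  1.13  0.67] t 25.1333
[ 0.3253 -0.5481 -0.0153] 0.1752 rows 8.8
```

{"name": "send_rows", "arguments": {
  "rows": "0.325 -0.55 -0.015 0.175;0.325 -0.55 -0.015 0.175;0.325 -0.55 -0.015 0.175;0.325 -0.55 -0.015 0.175;0.325 -0.55 -0.015 0.175;0.325 -0.55 -0.015 0.175;0.325 -0.55 -0.015 0.175;0.325 -0.55 -0.015 0.175;0.325 -0.55 -0.015 0.175;0.325 -0.55 -0.015 0.175"
}}

```text
clock: 25.97
tool_pos: [0.5381, -0.0515, 0.2072]
eef_rot: [0.538, 0.843, -0.001, -0.001]
contact_force: [0.6, -0.3, 0.1]
opening: 1.0
finger_force: 0.0
```

```bash
python3 bot.py; python3 mv.py .4815 -.311 .20 91
```

```text
top
cap slope [0. 0. 0.] top rect [658.5  10.8] [1.2 7.3] 15.3
cap slope [-0.     0.005  0.112] top rect [632.4 109.9] [60.1 60.2] 88.1
cap slope [-0.026  0.016  0.112] top rect [641.2 215.8] [61.6 60.8] 87.6
scene
cap slope [-0.03  -0.009  0.111] top rect [632.5 -14.5] [60.1 60. ] 0.0
cap slope [-0.042  0.089  0.11 ] top rect [633.  110.4] [59.5 60. ] 87.9
cap slope [-0.023  0.055  0.11 ] top rect [642.  215.5] [61.6 60.2] 87.5
p [ 0.5384 -0.0513  0.2076] th 115.26 q [ 0.41  0.69 -0.68  1.84  0.58  0.82 -0.12] t 26.0667
[-0.7021 -0.541   0.0262] 0.0674 rows 6.4bot.py:6: RuntimeWarning: Mean of empty slice.
  q=W[m]; co,*_=np.linalg.lstsq(np.c_[q[:,:2]-q[:,:2].mean(0),np.ones(len(q))],q[:,2],rcond=None)
  ret = um.true_divide(
```

{"name": "send_rows", "arguments": {
  "rows": "-0.702 -0.54 0.025 0.067;-0.702 -0.54 0.025 0.067;-0.702 -0.54 0.025 0.067;-0.702 -0.54 0.025 0.067;-0.702 -0.54 0.025 0.067;-0.702 -0.54 0.025 0.067;-0.702 -0.54 0.025 0.067;-0.702 -0.54 0.025 0.067;-0.702 -0.54 0.025 0.067;-0.702 -0.54 0.025 0.067"
}}

```text
clock: 26.9
tool_pos: [0.4823, -0.3085, 0.2011]
eef_rot: [0.7, 0.714, 0.001, -0.001]
contact_force: [0.3, -0.8, 0.4]
opening: 0.998
finger_force: 0.0
```

```bash
python3 -c "
from h import *; snap('top')"; python3 mv.py .4815 -.311 .101 91
```

```text
p [ 0.4826 -0.3081  0.2014] th 91.2 q [ 0.83  0.72 -0.59  1.75  0.52  0.83  0.01] t 26.95
[-0.01   -0.004   0.3345] 0.0006 rows 2.4
```

{"name": "send_rows", "arguments": {
  "rows": "-0.01 -0.003 0.08 0;-0.01 -0.003 0.2 0;-0.01 -0.003 0.29 0;-0.01 -0.003 0.325 0;-0.01 -0.003 0.334 0;-0.01 -0.003 0.334 0;-0.01 -0.003 0.334 0"
}}

```text
clock: 27.53
tool_pos: [0.4825, -0.313, 0.1027]
eef_rot: [0.701, 0.714, 0.001, 0.001]
contact_force: [0.2, 1.4, -0.3]
opening: 1.001
finger_force: 0.0
```

{"name": "send_rows", "arguments": {
  "rows": "0 0 0 0;0 0 0 0;0 0 0 0;0 0 0 0;0 0 0 0;0 0 0 0;0 0 0 0;0 0 0 0;0 0 0 0;0 0 0 0",
  "jaw": 1,
  "force": 18
}}

```text
clock: 28.37
tool_pos: [0.481, -0.3133, 0.1012]
eef_rot: [0.701, 0.713, -0.0, -0.0]
contact_force: [-0.3, 0.1, -1.5]
opening: 0.271
finger_force: 13.1
```

```bash
python3 mv.py .623 -.243 .101 88; python3 mv.py .623 -.243 .17 88.1
```

```text
p [ 0.481  -0.3133  0.1012] th 90.97 q [ 0.78  0.86 -0.49  1.82  0.65  0.63 -0.09] t 28.3667
[0.2262 0.4771 0.0006] 0.0083 rows 3.8
p [ 0.481  -0.3133  0.1012] th 90.97 q [ 0.78  0.86 -0.49  1.82  0.65  0.63 -0.09] t 28.3667
[ 0.2262  0.4771 -0.2294] 0.008 rows 4.1
```

Handles are squeezed to 24 mm, so the jaws are open. Lifting and carrying over the board.

{"name": "send_rows", "arguments": {
  "rows": "0 0 -0.06 0;0 0 -0.12 0;0 0 -0.2 0;0 0 -0.24 0;0 0 -0.24 0;0.229 0.48 -0.24 0.008;0.229 0.48 -0.24 0.008;0.229 0.48 -0.24 0.008;0.229 0.48 -0.24 0.008;0.229 0.48 -0.24 0.008"
}}

```text
clock: 29.2
tool_pos: [0.6306, -0.2343, 0.1724]
eef_rot: [0.716, 0.698, 0.004, 0.0]
contact_force: [0.4, 2.6, -0.2]
opening: 0.265
finger_force: 18.0
```

```bash
python3 - <<'E'
from h import *
p,d,c=snap('wrist')
W=cloud(d,c)
print('jaws');comps(W,.075,.17,(.56,.70,-.32,-.17),.001); print('board');comps(W,.05,.075,(.56,.70,-.36,-.17),.001)
cv2.imwrite('pics/w6.png',p[:,:,::-1])
p,d,c=snap('top');W=cloud(d,c);print('board top');comps(W,.06,.08,(.56,.67,-.40,-.18),.001)
E
python3 mv.py .624 -.243 .101 88.1
```

```text
jaws
c [ 630.5 -231. ] size [29. 42.] ang 90.0 z50/95 [0.153  0.1653] n 3488
board
c [ 622.6 -307.2] size [43.1  8.4] ang 86.4 z50/95 [0.0706 0.0716] n 543
c [ 623.5 -230. ] size [33. 12.] ang 90.0 z50/95 [0.0704 0.0715] n 842
c [ 683.2 -188.7] size [37.2 10.9] ang 84.5 z50/95 [0.066  0.0674] n 1083
board top
c [ 624.5 -223. ] size [15. 12.] ang 90.0 z50/95 [0.072  0.0746] n 37
p [ 0.6243 -0.2404  0.1716] th 88.26 q [ 0.57  0.87 -0.54  1.47  0.51  0.95 -0.15] t 29.3
[-9.000e-03 -2.000e-04  2.353e-01] 0.0004 rows 1.7
```

View pics/w6.png

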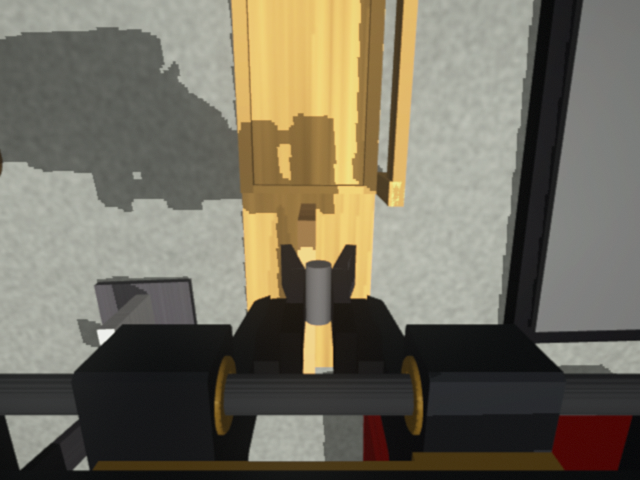

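Wrist view: clip jaws (282–355, 270) straddle the board line at column ~318. Pushing down and releasing.

{"name": "send_rows", "arguments": {
  "rows": "-0.005 0.002 0.06 0;-0.005 0.002 0.12 0;-0.005 0.002 0.18 0;-0.005 0.002 0.22 0;-0.005 0.002 0.237 0;-0.005 0.002 0.237 0;-0.005 0.002 0.237 0"
}}

```text
clock: 29.88
tool_pos: [0.6242, -0.2443, 0.1024]
eef_rot: [0.719, 0.695, -0.0, 0.0]
contact_force: [-0.2, 0.4, -0.3]
opening: 0.267
finger_force: 18.0
```

{"name": "send_rows", "arguments": {
  "rows": "0 0 0 0;0 0 0 0;0 0 0 0;0 0 0 0;0 0 0 0;0 0 0 0;0 0 -0.1 0;0 0 -0.22 0;0 0 -0.34 0;0 0 -0.34 0",
  "jaw": -1
}}

```text
clock: 30.72
tool_pos: [0.6296, -0.2439, 0.2124]
eef_rot: [0.719, 0.695, 0.004, 0.006]
contact_force: [1.2, -0.5, 0.2]
opening: 0.992
finger_force: 0.0
```

```bash
cat > clips.py <<'E'
from h import *
for n in('top','scene'):
    p,d,c=snap(n); W=cloud(d,c); print(n)
    print('on board');comps(W,.118,.16,(.57,.68,-.36,-.2)); print('on strip');comps(W,.118,.15,(.43,.53,-.44,-.25))
E
python3 clips.py; python3 mv.py .482 -.354 .2 91
```

```text
top
on board
c [ 605. -236.] size [14.  8.] ang 90.0 z50/95 [0.1398 0.1428] n 28
c [ 643.4 -238.2] size [15.3 10.7] ang 81.9 z50/95 [0.1366 0.144 ] n 45
on strip
scene
on board
c [ 603. -241.] size [24.  8.] ang 90.0 z50/95 [0.1396 0.1427] n 36
on strip
c [ 464. -397.] size [24. 14.] ang 90.0 z50/95 [0.1321 0.1401] n 120
c [ 464. -354.] size [26. 10.] ang 90.0 z50/95 [0.1323 0.1402] n 117
c [ 503.8 -352.7] size [ 9.5 25.3] ang 9.5 z50/95 [0.137  0.1408] n 78
c [ 505.6 -396.1] size [10.2 25.1] ang 11.3 z50/95 [0.1373 0.1405] n 79
p [ 0.6259 -0.2438  0.2064] th 88.08 q [ 0.58  0.83 -0.56  1.44  0.48  1.01 -0.12] t 30.8167
[-0.383  -0.4673  0.0196] -0.0081 rows 4.3
```

{"name": "send_rows", "arguments": {
  "rows": "-0.383 -0.467 0 -0.008;-0.383 -0.467 0 -0.008;-0.383 -0.467 0 -0.008;-0.383 -0.467 0 -0.008;-0.383 -0.467 0 -0.008;-0.383 -0.467 0.02 -0.008;-0.383 -0.467 0.02 -0.008;-0.383 -0.467 0.02 -0.008;-0.383 -0.467 0.02 -0.008"
}}

```text
clock: 31.57
tool_pos: [0.4823, -0.3519, 0.1979]
eef_rot: [0.7, 0.714, 0.001, -0.0]
contact_force: [0.8, -0.9, 0.3]
opening: 1.002
finger_force: 0.0
```

```bash
python3 -c "
from h import *; snap('top')"; python3 mv.py .482 -.354 .101 91
```

```text
p [ 0.4823 -0.352   0.1981] th 91.15 q [ 0.89  0.76 -0.59  1.68  0.52  0.87  0.09] t 31.6167
[-0.0069 -0.0014  0.3235] 0.0004 rows 2.3
```

{"name": "send_rows", "arguments": {
  "rows": "-0.007 -0.001 0.08 0;-0.007 -0.001 0.2 0;-0.007 -0.001 0.28 0;-0.007 -0.001 0.315 0;-0.007 -0.001 0.324 0;-0.007 -0.001 0.324 0;-0.007 -0.001 0.324 0"
}}

```text
clock: 32.2
tool_pos: [0.4818, -0.356, 0.1023]
eef_rot: [0.701, 0.713, 0.001, 0.001]
contact_force: [-0.0, 0.2, -0.2]
opening: 1.001
finger_force: 0.0
```

{"name": "send_rows", "arguments": {
  "rows": "0 0 0 0;0 0 0 0;0 0 0 0;0 0 0 0;0 0 0 0;0 0 0 0;0 0 0 0;0 0 0 0;0 0 0 0;0 0 0 0",
  "jaw": 1,
  "force": 18
}}

```text
clock: 33.03
tool_pos: [0.4801, -0.356, 0.1008]
eef_rot: [0.701, 0.713, -0.0, -0.0]
contact_force: [0.2, -0.2, -2.0]
opening: 0.269
finger_force: 13.3
```

{"name": "send_rows", "arguments": {
  "rows": "0 0 -0.06 0;0 0 -0.12 0;0 0 -0.2 0;0 0 -0.24 0;0 0 -0.24 0;0.221 0.474 -0.24 0.008;0.221 0.474 -0.24 0.008;0.221 0.474 -0.24 0.008;0.221 0.474 -0.24 0.008;0.221 0.474 -0.24 0.008"
}}

```text
clock: 33.87
tool_pos: [0.6279, -0.2794, 0.1719]
eef_rot: [0.716, 0.698, 0.004, -0.0]
contact_force: [1.3, 2.5, -0.6]
opening: 0.268
finger_force: 18.0
```

```bash
python3 - <<'E'
from h import *
p,d,c=snap('wrist'); p,d,c=snap('wrist')
W=cloud(d,c)
comps(W,.075,.19,(.56,.70,-.34,-.18),.001)
E
python3 mv.py .623 -.2855 .101 88.1
```

```text
c [ 623.  -241.5] size [28. 51.] ang 90.0 z50/95 [0.1213 0.1406] n 5529
c [ 624.5 -280. ] size [29. 52.] ang 90.0 z50/95 [0.1549 0.1883] n 5705
p [ 0.6217 -0.2855  0.1712] th 88.26 q [ 0.63  0.89 -0.54  1.42  0.51  0.98 -0.07] t 33.9667
[-1.000e-04  4.700e-03  2.341e-01] 0.0004 rows 1.7
```

{"name": "send_rows", "arguments": {
  "rows": "0 0.004 0.06 0;0 0.004 0.12 0;0 0.004 0.18 0;0 0.004 0.22 0;0 0.004 0.237 0;0 0.004 0.237 0;0 0.004 0.237 0"
}}

```text
clock: 34.55
tool_pos: [0.6223, -0.2879, 0.1022]
eef_rot: [0.719, 0.695, -0.0, 0.0]
contact_force: [-0.2, 0.5, -0.8]
opening: 0.267
finger_force: 18.0
```

{"name": "send_rows", "arguments": {
  "rows": "0 0 0 0;0 0 0 0;0 0 0 0;0 0 0 0;0 0 0 0;0 0 0 0;0 0 -0.1 0;0 0 -0.22 0;0 0 -0.34 0;0 0 -0.34 0",
  "jaw": -1
}}

```text
clock: 35.38
tool_pos: [0.6276, -0.2878, 0.2123]
eef_rot: [0.719, 0.695, 0.004, 0.006]
contact_force: [1.7, 0.0, 0.9]
opening: 0.992
finger_force: 0.0
```

```bash
python3 clips.py; python3 mv.py .483 -.397 .2 91
```

```text
top
on board
c [ 604. -284.] size [22. 10.] ang 90.0 z50/95 [0.1386 0.1432] n 42
c [ 606. -241.] size [24. 10.] ang 90.0 z50/95 [0.1399 0.1456] n 45
c [ 641.7 -287. ] size [25.2 12.7] ang 81.9 z50/95 [0.1354 0.1428] n 69
c [ 643. -243.] size [24. 12.] ang 90.0 z50/95 [0.1354 0.1431] n 78
on strip
c [ 464.1 -393.5] size [ 9.7 17.9] ang 14.0 z50/95 [0.135  0.1425] n 35
scene
on board
c [ 601.3 -288.8] size [16.   7.3] ang 76.0 z50/95 [0.1402 0.1418] n 23
c [ 605. -241.] size [24. 12.] ang 90.0 z50/95 [0.1347 0.1412] n 112
c [ 647. -242.] size [ 8. 22.] ang 0.0 z50/95 [0.1391 0.1419] n 62
on strip
c [ 464. -397.] size [24. 14.] ang 90.0 z50/95 [0.1331 0.14  ] n 127
c [ 504.2 -396.6] size [ 8.9 24.3] ang 7.1 z50/95 [0.1365 0.1407] n 80
p [ 0.624  -0.2875  0.2062] th 88.09 q [ 0.63  0.85 -0.56  1.38  0.48  1.04 -0.05] t 35.4833
[-0.3805 -0.4577  0.019 ] -0.0081 rows 4.3
```

{"name": "send_rows", "arguments": {
  "rows": "-0.38 -0.457 0 -0.008;-0.38 -0.457 0 -0.008;-0.38 -0.457 0 -0.008;-0.38 -0.457 0 -0.008;-0.38 -0.457 0 -0.008;-0.38 -0.457 0.02 -0.008;-0.38 -0.457 0.02 -0.008;-0.38 -0.457 0.02 -0.008;-0.38 -0.457 0.02 -0.008"
}}

```text
clock: 36.23
tool_pos: [0.4835, -0.3946, 0.1975]
eef_rot: [0.7, 0.714, 0.001, -0.0]
contact_force: [-0.1, 1.2, 0.6]
opening: 1.0
finger_force: 0.0
```

```bash
python3 -c "
from h import *; snap('top')"; python3 mv.py .483 -.397 .101 91
```

```text
p [ 0.4835 -0.3948  0.1977] th 91.15 q [ 0.93  0.79 -0.59  1.6   0.52  0.92  0.17] t 36.2833
[-0.0075 -0.0021  0.3225] 0.0004 rows 2.3
```

{"name": "send_rows", "arguments": {
  "rows": "-0.006 -0.001 0.08 0;-0.006 -0.001 0.2 0;-0.006 -0.001 0.28 0;-0.006 -0.001 0.315 0;-0.006 -0.001 0.323 0;-0.006 -0.001 0.323 0;-0.006 -0.001 0.323 0"
}}

```text
clock: 36.87
tool_pos: [0.4831, -0.3986, 0.1025]
eef_rot: [0.701, 0.713, 0.0, 0.001]
contact_force: [0.7, 0.2, 1.5]
opening: 0.993
finger_force: 0.0
```

{"name": "send_rows", "arguments": {
  "rows": "0 0 0 0;0 0 0 0;0 0 0 0;0 0 0 0;0 0 0 0;0 0 0 0;0 0 0 0;0 0 0 0;0 0 0 0;0 0 0 0",
  "jaw": 1,
  "force": 18
}}

```text
clock: 37.7
tool_pos: [0.4813, -0.3985, 0.1008]
eef_rot: [0.701, 0.713, -0.0, -0.0]
contact_force: [-0.1, -0.4, -0.4]
opening: 0.27
finger_force: 13.2
```

{"name": "send_rows", "arguments": {
  "rows": "0 0 -0.06 0;0 0 -0.12 0;0 0 -0.2 0;0 0 -0.24 0;0 0 -0.24 0;0.221 0.466 -0.24 0.008;0.221 0.466 -0.24 0.008;0.221 0.466 -0.24 0.008;0.221 0.466 -0.24 0.008;0.221 0.466 -0.24 0.008"
}}

```text
clock: 38.53
tool_pos: [0.6266, -0.3217, 0.1718]
eef_rot: [0.716, 0.698, 0.004, -0.0]
contact_force: [0.4, 0.8, 0.1]
opening: 0.268
finger_force: 18.0
```

```bash
python3 - <<'E'
from h import *
p,d,c=snap('wrist'); p,d,c=snap('wrist')
W=cloud(d,c)
comps(W,.075,.19,(.56,.70,-.38,-.2),.001)
E
python3 mv.py .6215 -.329 .101 88.1
```

```text
c [ 623. -323.] size [53. 29.] ang -0.0 z50/95 [0.1549 0.1882] n 5720
c [ 621.5 -285. ] size [29. 50.] ang 90.0 z50/95 [0.1214 0.1405] n 5517
c [ 623.  -241.5] size [28. 51.] ang 90.0 z50/95 [0.1229 0.1407] n 6264
p [ 0.6206 -0.328   0.1712] th 88.26 q [ 0.68  0.91 -0.55  1.35  0.51  1.02  0.01] t 38.6333
[-0.0035  0.0037  0.2341] 0.0005 rows 1.7
```

{"name": "send_rows", "arguments": {
  "rows": "0 0.003 0.06 0;0 0.003 0.12 0;0 0.003 0.18 0;0 0.003 0.22 0;0 0.003 0.237 0;0 0.003 0.237 0;0 0.003 0.237 0"
}}

```text
clock: 39.22
tool_pos: [0.6207, -0.3305, 0.1022]
eef_rot: [0.719, 0.695, -0.0, 0.0]
contact_force: [0.3, -0.6, -0.5]
opening: 0.262
finger_force: 18.0
```

{"name": "send_rows", "arguments": {
  "rows": "0 0 0 0;0 0 0 0;0 0 0 0;0 0 0 0;0 0 0 0;0 0 0 0;0 0 -0.1 0;0 0 -0.22 0;0 0 -0.34 0;0 0 -0.34 0",
  "jaw": -1
}}

```text
clock: 40.05
tool_pos: [0.626, -0.3307, 0.2125]
eef_rot: [0.719, 0.695, 0.004, 0.006]
contact_force: [2.4, 0.2, 1.2]
opening: 0.986
finger_force: 0.0
```

{"name": "send_rows", "arguments": {
  "rows": "-0.1 -0.15 -0.1 0;-0.2 -0.3 -0.1 0;-0.25 -0.45 -0.1 0;-0.25 -0.6 -0.1 0;-0.25 -0.7 -0.1 0;-0.25 -0.7 -0.1 0;-0.25 -0.7 -0.1 0;-0.25 -0.7 -0.1 0;-0.25 -0.7 -0.1 0;-0.25 -0.7 -0.1 0"
}}

```text
clock: 40.88
tool_pos: [0.4109, -0.3973, 0.2342]
eef_rot: [0.718, 0.696, 0.001, 0.001]
contact_force: [0.6, 0.1, 0.2]
opening: 0.997
finger_force: 0.0
```

```bash
python3 clips.py; python3 bot.py; python3 mv.py; python3 - <<'E'
from h import *
p,d,c=snap('scene'); cv2.imwrite('pics/s9.png',cv2.resize(p[180:380,80:500,::-1],None,fx=1.9,fy=1.9))
E
```

```text
top
on board
c [ 602. -327.] size [24. 10.] ang 90.0 z50/95 [0.1399 0.1441] n 49
c [ 604. -285.] size [24. 10.] ang 90.0 z50/95 [0.1398 0.1433] n 47
c [ 606. -241.] size [10. 24.] ang 0.0 z50/95 [0.139  0.1442] n 45
c [ 641. -329.] size [24. 12.] ang 90.0 z50/95 [0.1381 0.1435] n 80
c [ 641.1 -286.6] size [26.7 12.6] ang 78.7 z50/95 [0.1364 0.1438] n 79
c [ 643. -243.] size [24. 12.] ang 90.0 z50/95 [0.137  0.1421] n 77
on strip
scene
on board
c [ 601.6 -326.8] size [24.4 13. ] ang 84.8 z50/95 [0.1335 0.1415] n 124
c [ 603.8 -284.7] size [24.6 12.3] ang 84.8 z50/95 [0.1334 0.141 ] n 120
c [ 605. -241.] size [24. 12.] ang 90.0 z50/95 [0.133  0.1413] n 115
c [ 642.8 -328.8] size [ 9.6 24.6] ang 4.8 z50/95 [0.1391 0.1419] n 74
c [ 644. -285.] size [24.  6.] ang 90.0 z50/95 [0.1387 0.1415] n 69
c [ 645. -243.] size [24.  8.] ang 90.0 z50/95 [0.1394 0.1419] n 67
on strip
top
cap slope [ 0.002 -0.04   0.112] top rect [630.6 -14.9] [59.1 57.7] 0.9
cap slope [ 0.003 -0.016  0.112] top rect [632.2 110. ] [60.5 59.9] 87.9
cap slope [0.001 0.046 0.112] top rect [641.1 215.1] [60.9 60.5] 87.0
scene
cap slope [ 0.003 -0.014  0.111] top rect [632.8 -14.5] [60.5 59.4] 89.9
cap slope [-0.054  0.071  0.11 ] top rect [633.1 110.3] [60. 61.] 88.2
cap slope [-0.013  0.05   0.111] top rect [641.2 215.4] [61.6 61.8] 86.8
p [ 0.4099 -0.3973  0.2338] th 88.18 q [ 1.04  0.68 -0.61  1.73  0.48  0.89  0.2 ] t 41.0833
```

View pics/s9.png

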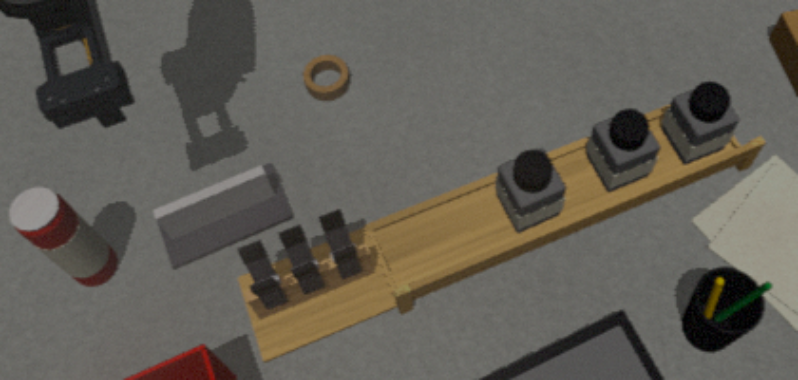

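All three bottles stand in the lane, the three clips are upright on the board (260–345, 240–270), and the robot is clear of everything.

```bash
python3 -c "
from h import *; print(finish_job())"
```

```text
the job is handed in; nothing more can be done
None
```

The job is handed in, with no verdict returned: both tipped bottles now stand in the lane beside the third, all three clips grip the board with their hinges about 12 mm above its top edge, and the robot is clear of everything.

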